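Push a freshly gilded jar under the spring-closed drying cover

TASK

Press the yellow wing of the drying station outward with one fingertip so that its spring-closed cover swings up, and while that finger holds it well open, push the blue carrier with the other fingertip along its track until it is fully home against the stop under the cover. Then take the hand away so that the cover swings shut over the jar. The gilding is wet: the cover must not touch the jar or the carrier, the carrier must only be pushed, never lifted or tipped, and the vases and paint pot nearby must stay where they are.

Things in the scene. Friction and masses are not known exactly. Their poses are not given: they have to be found in the camera images.
- station: Drying station fixed on the bench: aluminium deck, top 12 mm above the bench, x -190 to 65, y -54 to 62 mm, with a white air box (75 mm high) at its far end. Origin on the bench, on the lane's centre line, below the front of the closed cover; x = pushing direction (towards the white box), y left, z up. Guide rails, 8 mm high above the deck, 6 mm wide, inner faces at y = +/-23.5, x -155 to 60 mm.
- stop (a point): Front face of the black stop block that ends the lane, at deck height on the centre line: station x = 52 mm. The carrier is home when its front end meets it.
- cover: Spring-closed cover, one piece with the wing. Closed: station x 0 to 64, y -32 to 46 mm; clear roof 55 to 59 mm above the bench; yellow front lip (x 0 to 4 mm) and right skirt, lower edges 26 mm above the bench: the carrier's base passes under the closed lip, the jar does not (it does from 0.65 rad). It swings up and left, up to 88 mm from the hinge. Origin on the hinge line at station x = 0.
- wing (a point): Yellow plate to press, rigid with the cover: 180 long, 45 high, 4 mm thick. Closed it is upright, left of the lane: station x -180 to 0, y 42 to 46 mm, 19 to 64 mm above the bench. Pressing its lane-side face left (+y) leans it outward and lifts the cover; a finger can slide along it in x meanwhile. This point is its middle. The hinge line runs along x at y 44 mm, 13 mm above the bench.
- flap (a joint): Opening angle of cover and wing, rad: 0 closed (wing upright), 1.25 the end stop (wing leaning 72 degrees left). A spring closes it from any angle. Opening it with a fingertip 22 mm above the deck takes about 4 to 5 N, and 0.85 rad is reached about 23 mm after first contact.
- carrier: Blue carrier lying loose between the rails, about 0.18 kg, with a dark-blue gilded jar (40 mm across) fixed on it. Origin under the jar, at deck height; x = pushing direction. Base 8 high, 44 wide, x -62 to 22 mm; jar top 33 mm above its underside; upright end plate to push on: 36 wide, x -62 to -52, top at 42 mm. Starts at station x -70 to -35; home at x = 30 mm, the end plate still outside the cover.
- vase_a: Dark-blue gilded vase, 68 mm across, 115 mm high, on the bench right of the station. Leave alone. Origin: centre of its foot.
- vase_b: A like vase, on the bench left of the station. Leave alone. Origin: centre of its foot.
- paint_pot: Closed white paint pot with a gold lid, 56 mm across, 45 mm high, on the bench right of the station. Leave alone. Origin: centre of its foot.

How it is judged:
By the outcome, as a careful person would: the job done as asked, in the order asked, and still so for the second after the job is handed in, with the robot touching nothing.
It also fails if it takes over 54 s, if anything falls off the work surface, if the arm or the gripper's body presses on something with over 40 N, if the wrist force passes 120 N, or if a joint passes its speed limit or range.

ROBOT

A 6-joint arm with a two-finger parallel gripper is mounted at the origin on the work surface. World frame = base frame: x ahead of the robot, y to its left, z up, the work surface at z = 0. Lengths are in m, angles in rad, forces in N, time in s.
With the tool pointing down it reaches from about 0.375 to 0.975 m from the base axis. Payload 3.8 kg.
Tool frame: the origin (TCP) lies midway between the tips of the shut fingers; the grasp point (between the pads) lies 19 mm behind it; x points along the fingers, y is the direction in which the jaws open and shut, and the axes are right-handed (so a half turn about x gives the same grasp; the last joint's range is limited). The gripper opens to 88 mm and grips with 3 to 60 N. Pads are 18 mm wide; open, the fingers measure 123 mm over their backs; the gripper's body (75 mm by 187 mm) begins 45 mm behind the grasp point.
Start: joints at [1.162, 0.264, 1.604, -0, 1.274, -0.037], TCP at [0.245, 0.629, 0.239] pointing down, gripper open.
Joint ranges: [-2.63, 2.63], [-0.94, 2.18], [0.31, 2.57], [-1.31, 4.45], [0, 2.66], [-2.55, 2.55]. Speed limits (rad/s): [2.57, 2.57, 3.14, 3.14, 3.14, 3.14].

INTERFACE

Orientations are given as a rotation vector (axis times angle).
In Python, from cell import manip, inverse_kinematics, cams, order gives the robot as it stands. Calls block until the motion is done:
- manip.move_pose(position, orientation): joint-space move of the TCP to a pose.
- manip.move_linear(position, rate=0.15, rot=None): straight line of the TCP; rot=None keeps the orientation; rate is the mean speed in m/s.
- manip.set_joints(angles): joint-space move.
- manip.set_gripper(opening, force=None): finger opening in m; force is the grip in N (None keeps the last); returns when the fingers have stopped.
- manip.dwell(seconds).
- inverse_kinematics(position, orientation): joint angles nearest the present ones, or None.
- manip.state(): the state.
- cams.capture(name): name is "scene" or "side" or "wrist"; returns a dict with "image" (420x560x3 uint8, blue, green, red), "z_map" (420x560 float32, m along the optical axis (not along the pixel's ray), 0 where there is no reading), "intrinsics" (3x3 intrinsics, pixels), "position" and "orientation" of the camera in the world; the wrist camera has in their place "T_tool_cam" (4x4, takes a point from camera to tool coordinates, whose origin is the TCP and whose axes are the tool frame's). Camera axes: x right, y down, z forward; pixel columns grow to the right and rows downward; lengths in m; the calibration is good to about 2 mm. A picture is of the moment at which its call begins: read the wrist's pose just before it.
A pose or a line that the arm cannot do raises manip.IKError and nothing moves.
- order.close_job(): hands the job in, once; it reports no verdict.
The state is a dict: "clock": time; "joint_pos": joint angles; "joint_velocities": joint speeds; "tau": joint torques, N m; "tool_pos": TCP position; "tcp_rot": TCP orientation; "contact_force": force on the tool from outside, world axes, zero at the start; "moment": the same for the moment, N m; "gripper_width": finger opening in m.
Only numpy, scipy, OpenCV 4.12 (cv2) and the standard library are available. Lean on these libraries where they do the work, as an engineer would, in place of code of your own. Each camera call takes 0.05 s, during which the arm holds its last target.

## Working session

There is one attempt and no reset: what is moved stays moved. The work goes in short steps, each a Python script; the robot and the scene stay as the last script left them, time stands still between calls to the robot, and variables do not carry over. Pictures are saved under pics/ and viewed, and the job is handed in when it is done.

```bash
ls; mkdir -p pics; python3 - <<'E'
from cell import manip, inverse_kinematics, cams, order
import cv2, numpy as np, pickle
print(manip.state())
for n in ["scene","side","wrist"]:
    c=cams.capture(n)
    cv2.imwrite(f"pics/{n}0.png",c["image"])
    pickle.dump(c,open(f"pics/{n}0.pkl","wb"))
    print(n,c["intrinsics"].tolist(),c.get("position"),c.get("orientation"),c.get("T_tool_cam"))
print(manip.state()["clock"])
E
```

```text
pics
{'clock': 0.0, 'joint_pos': array([ 1.16210592e+00,  2.64759319e-01,  1.60531337e+00, -2.56572490e-05,
        1.27368710e+00, -3.68802668e-02]), 'joint_velocities': array([ 2.66367041e-05, -6.49094499e-04, -1.83729254e-03,  1.37022517e-03,
       -6.06392812e-04,  4.07373142e-04]), 'tau': array([ 6.78417055e-04, -5.02123260e+01, -3.56869018e+01,  7.30331219e-02,
        2.94502534e-02, -1.79772887e-04]), 'tool_pos': array([0.24495604, 0.62825523, 0.23741658]), 'tcp_rot': array([ 0.29005459,  1.55149628, -0.29339908]), 'contact_force': array([ 0.46188645, -0.09595912,  0.55491718]), 'moment': array([-0.00132807, -0.02908571,  0.00425063]), 'gripper_width': 0.0881594264058703}
scene [[519.1330498505649, 0.0, 277.6888335665338], [0.0, 519.1330498505649, 208.47352621173553], [0.0, 0.0, 1.0]] [ 1.45884658 -0.1795398   0.66249854] [-1.78983547 -1.36997755  0.71232554] None
side [[407.77270488313815, 0.0, 281.20504672072536], [0.0, 407.77270488313815, 209.21206008056433], [0.0, 0.0, 1.0]] [0.54091514 0.74121231 0.42764156] [-0.11545651  2.64752457 -1.60687222] None
wrist [[347.9402050288409, 0.0, 279.2871941152703], [0.0, 347.9402050288409, 210.08127559552122], [0.0, 0.0, 1.0]] None None [[-7.36943660e-04 -3.20172949e-01  9.47358823e-01 -1.45868269e-01]
 [ 9.99999728e-01 -2.10915211e-04  7.06610946e-04 -8.80672790e-05]
 [-2.64253248e-05  9.47359086e-01  3.20173017e-01 -8.34585566e-02]
 [ 0.00000000e+00  0.00000000e+00  0.00000000e+00  1.00000000e+00]]
0.15
```

View pics/scene0.png

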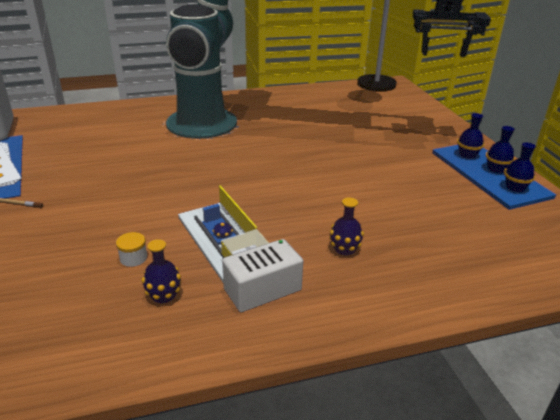

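View pics/side0.png

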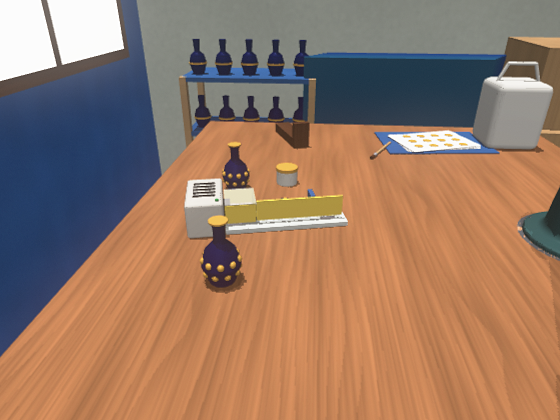

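View pics/wrist0.png

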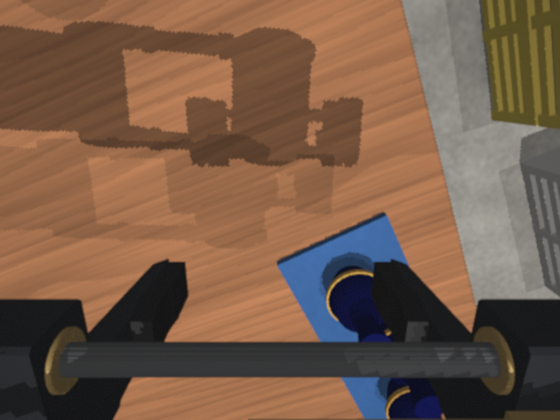

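The scene picture shows the station at about (185-300, 190-305), with the white box nearest this camera. vase_a is at (162,275), the pot at (132,250) and vase_b at (347,230). The arm starts at upper right, well clear. Next I'll enlarge the crops and measure.

```bash
cat > h.py <<'E'
import cv2, numpy as np, pickle
from scipy.spatial.transform import Rotation as R
def load(n): return pickle.load(open(f"pics/{n}.pkl","rb"))
def pose(c):
    if c.get("T_tool_cam") is not None and "tool_pos" in c:
        T=np.eye(4);T[:3,:3]=R.from_rotvec(c["tcp_rot"]).as_matrix();T[:3,3]=c["tool_pos"]
        T=T@np.array(c["T_tool_cam"]);return T[:3,:3],T[:3,3]
    return R.from_rotvec(c["orientation"]).as_matrix(),np.array(c["position"])
def cloud(c):
    K=c["intrinsics"];z=c["z_map"];v,u=np.mgrid[:z.shape[0],:z.shape[1]]
    P=np.stack([(u-K[0,2])/K[0,0]*z,(v-K[1,2])/K[1,1]*z,z],-1)
    r,t=pose(c);return P@r.T+t
def onplane(c,u,v,h):
    K=c["intrinsics"];r,t=pose(c)
    d=r@np.array([(u-K[0,2])/K[0,0],(v-K[1,2])/K[1,1],1]);return t+d*(h-t[2])/d[2]
def proj(c,P):
    K=c["intrinsics"];r,t=pose(c);q=(np.atleast_2d(P)-t)@r
    return np.stack([q[:,0]/q[:,2]*K[0,0]+K[0,2],q[:,1]/q[:,2]*K[1,1]+K[1,2]],-1)
E
python3 - <<'E'
from h import *
c=load("scene0");im=c["image"]
cv2.imwrite("pics/sc_crop.png",cv2.resize(im[180:310,110:310],None,fx=4,fy=4,interpolation=cv2.INTER_CUBIC)[:600,:800])
c2=load("side0")
cv2.imwrite("pics/si_crop.png",cv2.resize(c2["image"][130:290,180:360],None,fx=3.75,fy=3.75,interpolation=cv2.INTER_CUBIC))
for n in("scene0","side0"):
    c=load(n);P=cloud(c);print(n,(c["z_map"]>0).mean())
    m=(P[...,0]>0.4)&(P[...,0]<1.1)&(np.abs(P[...,1])<0.4)
    print(np.median(P[m][:,2]))
for u,v in [(347,203),(158,246),(130,241)]:
    print(cloud(load("scene0"))[v,u])
E
```

```text
scene0 0.9943622448979592
-0.0007048881473654678
side0 0.9958928571428571
4.2972250788336774e-05
[0.69050295 0.18325407 0.11553193]
[ 0.73602911 -0.17929281  0.1156722 ]
[ 0.61270436 -0.23023124  0.04459308]
```

View pics/sc_crop.png

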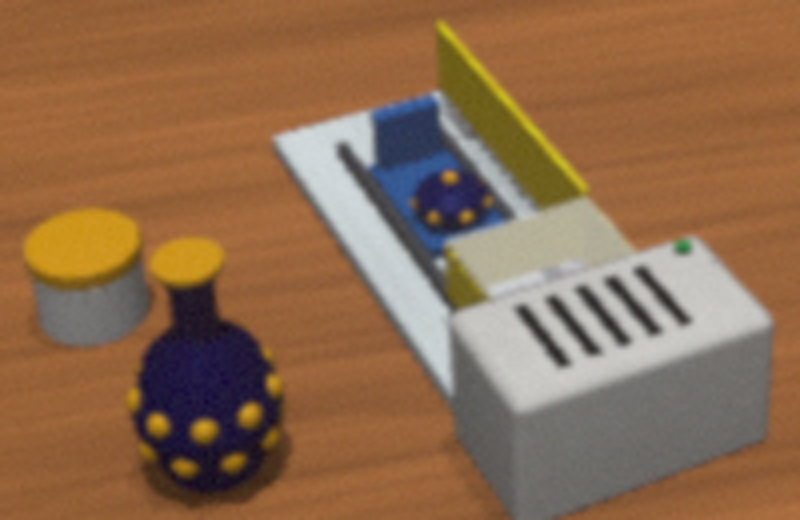

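View pics/si_crop.png

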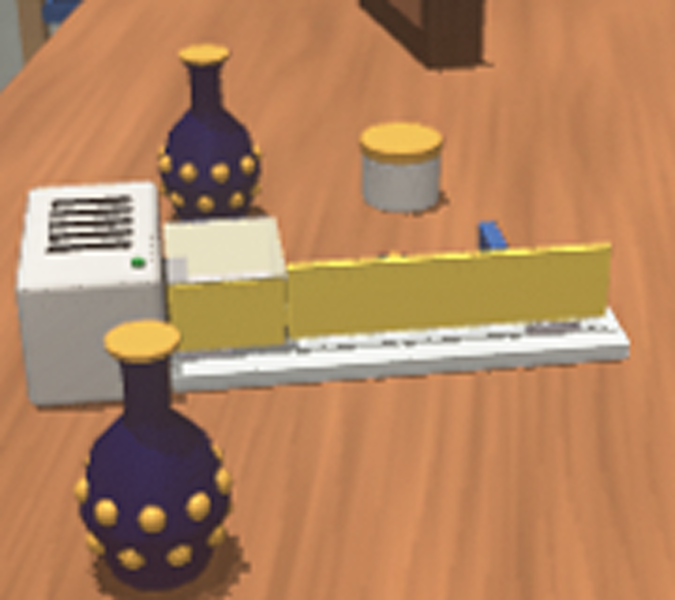

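The crops show these points clearly. In the scene crop: rear deck corner (273,138), wing top ends (438,20) and (588,190), cover front-right corner (447,248). In the side crop: wing top ends (610,243) and (289,265), deck corner (628,343). I'll fit the station pose from them.

```bash
cat >> h.py <<'E'
def S2W(p,P):
    P=np.atleast_2d(P)/1000.;x,y,a=p
    return np.c_[x+np.cos(a)*P[:,0]-np.sin(a)*P[:,1],y+np.sin(a)*P[:,0]+np.cos(a)*P[:,1],P[:,2]]
def W2S(p,P):
    P=np.atleast_2d(P);x,y,a=p;d=P[:,:2]-[x,y]
    return 1000*np.c_[np.cos(a)*d[:,0]+np.sin(a)*d[:,1],-np.sin(a)*d[:,0]+np.cos(a)*d[:,1],P[:,2]]
E
python3 - <<'E'
from h import *
from scipy.optimize import least_squares
A=load("scene0");B=load("side0")
sc=np.array([(273,138),(438,20),(588,190),(447,248)])/4.+[110,180]-0.375
sp=[(-190,-54,12),(-180,44,64),(0,44,64),(0,-32,59)]
si=np.array([(610,243),(289,265),(628,343),(612,315)])/3.75+[180,130]-0.37
ip=[(-180,44,64),(0,46,64),(-190,62,12),(-180,46,19)]
def f(p): return np.r_[(proj(A,S2W(p,sp))-sc).ravel(),(proj(B,S2W(p,ip))-si).ravel()]
r=least_squares(f,[0.65,0,0],loss="soft_l1");print(r.x,np.round(r.fun,2))
p=r.x
for g in (lambda p:f(p)[:8],lambda p:f(p)[8:]):
    print(least_squares(g,p).x)
# clouds
for n,c in(("scene",A),("side",B)):
    P=cloud(c);Q=W2S(p,P.reshape(-1,3)).reshape(P.shape)
    m=(abs(Q[...,0]+90)<70)&(abs(Q[...,1]-44)<15)&(Q[...,2]>30)&(Q[...,2]<60)
    print(n,"wing face y",np.median(Q[m][:,1]),m.sum(), np.polyfit(Q[m][:,0],Q[m][:,1],1))
    m=(Q[...,0]>-190)&(Q[...,0]<0)&(Q[...,1]>-20)&(Q[...,1]<20)&(Q[...,2]>22)&(Q[...,2]<60)
    print("carrier hi pts",m.sum(),np.round(np.percentile(Q[m],[1,5,50,95,99],axis=0),0).tolist() if m.sum() else "")
    for nm,w in(("vb",(.69,.183)),("va",(.736,-.179)),("pot",(.613,-.23))):
        m=(np.hypot(P[...,0]-w[0],P[...,1]-w[1])<.05)&(P[...,2]>.02)
        q=Q[m];print(nm,np.round(np.r_[q.min(0),q.max(0)],0), np.round((np.percentile(q,1,axis=0)+np.percentile(q,99,axis=0))/2))
E
```

```text
[ 0.6645284  -0.03038811  0.24158735] [-0.48 -0.43 -0.19  0.14 -0.07 -0.33 -0.14 -1.67  0.    0.4  -0.8   0.76
  0.5  -0.52 -1.78  0.78]
[ 0.66688927 -0.03060983  0.23864791]
[ 0.66329016 -0.03467298  0.22468806]
scene wing face y 41.80131328159855 312 [-7.66752453e-03  4.11590728e+01]
carrier hi pts 478 [[-130.0, -19.0, 23.0], [-126.0, -17.0, 25.0], [-118.0, -3.0, 38.0], [-49.0, 15.0, 54.0], [-1.0, 17.0, 58.0]]
vb [ 45. 174.  20. 109. 234. 118.] [ 81. 203.  69.]
va [   5. -198.   20.   64. -129.  118.] [  39. -165.   70.]
pot [-129. -209.   20.  -71. -153.   48.] [-100. -181.   34.]
side wing face y 46.37321539694555 868 [-7.04082205e-03  4.57517340e+01]
carrier hi pts 59 [[-128.0, -19.0, 40.0], [-128.0, -16.0, 42.0], [-121.0, 0.0, 53.0], [-56.0, 17.0, 56.0], [-0.0, 19.0, 60.0]]
vb [ 42. 193.  20. 109. 245. 118.] [ 75. 221.  70.]
va [  -3. -177.   20.   63. -126.  118.] [  30. -151.   69.]
pot [-128. -207.   20.  -73. -147.   47.] [-101. -177.   33.]
```

The poses agree well between cameras. The station is near (0.665, -0.030) with yaw about 0.24, the end plate's rear face is near station x -129, and the vases and pot are well off the path. Next I'll check IK for a hand pose with the jaws along station y, tilted back so the body stays off the raised cover.

```bash
cat >> h.py <<'E'
ST=np.array([0.6645,-0.0304,0.2387])
def rot(t,yaw=ST[2],flip=1):
    # tool x down, tilted so that the body leans to -x station; tool y = station y
    x=np.array([np.sin(t),0,-np.cos(t)]);y=np.array([0,flip,0]);z=np.cross(x,y)
    M=np.c_[x,y,z]
    return (R.from_euler("z",yaw)*R.from_matrix(M)).as_rotvec()
E
python3 - <<'E'
from h import *
from cell import *
s=manip.state();print(np.round(R.from_rotvec(s["tcp_rot"]).as_matrix(),2).tolist())
for t in (0,.2,.25):
  for fl in (1,-1):
    for q in ((-150,-4,200),(-150,-4,34),(-150,31,34),(-35,31,34),(-45,-4,34),(-45,-4,200)):
        j=inverse_kinematics(S2W(ST,q)[0],rot(t,flip=fl))
        print(t,fl,q,None if j is None else np.round(j,2))
E
```

```text
[[-0.0, 0.36, 0.93], [-0.0, 0.93, -0.36], [-1.0, -0.0, -0.0]]
0 1 (-150, -4, 200) [-0.18  0.01  1.97 -0.    1.17 -1.99]
0 1 (-150, -4, 34) [-0.18  0.2   2.1  -0.    0.84 -1.99]
0 1 (-150, 31, 34) [-0.12  0.18  2.12 -0.    0.84 -1.93]
0 1 (-35, 31, 34) [-0.05  0.36  1.88 -0.    0.89 -1.86]
0 1 (-45, -4, 34) [-0.11  0.36  1.88 -0.    0.89 -1.92]
0 1 (-45, -4, 200) [-0.11  0.19  1.76 -0.    1.19 -1.92]
0 -1 (-150, -4, 200) [-0.18  0.01  1.97  0.    1.17  1.15]
0 -1 (-150, -4, 34) [-0.18  0.2   2.1   0.    0.84  1.15]
0 -1 (-150, 31, 34) [-0.12  0.18  2.12  0.    0.84  1.21]
0 -1 (-35, 31, 34) [-0.05  0.36  1.88  0.    0.89  1.28]
0 -1 (-45, -4, 34) [-0.11  0.36  1.88  0.    0.89  1.22]
0 -1 (-45, -4, 200) [-0.11  0.19  1.76  0.    1.19  1.22]
0.2 1 (-150, -4, 200) [-0.24 -0.11  2.09  0.11  0.99 -2.1 ]
0.2 1 (-150, -4, 34) [-0.24  0.11  2.23  0.16  0.63 -2.17]
0.2 1 (-150, 31, 34) [-0.17  0.08  2.26  0.14  0.62 -2.08]
0.2 1 (-35, 31, 34) [-0.09  0.27  2.03  0.1   0.66 -1.98]
0.2 1 (-45, -4, 34) [-0.15  0.27  2.03  0.12  0.66 -2.05]
0.2 1 (-45, -4, 200) [-0.15  0.08  1.9   0.09  0.97 -2.0
[... 385 characters left out ...]
[-0.26 -0.14  2.12  0.15  0.94 -2.14]
0.25 1 (-150, -4, 34) [-0.26  0.09  2.26  0.22  0.58 -2.23]
0.25 1 (-150, 31, 34) [-0.19  0.06  2.29  0.19  0.57 -2.14]
0.25 1 (-35, 31, 34) [-0.1   0.25  2.07  0.15  0.6  -2.02]
0.25 1 (-45, -4, 34) [-0.17  0.25  2.06  0.17  0.6  -2.11]
0.25 1 (-45, -4, 200) [-0.17  0.05  1.94  0.12  0.92 -2.04]
0.25 -1 (-150, -4, 200) [-0.26 -0.14  2.12  0.15  0.94  1.  ]
0.25 -1 (-150, -4, 34) [-0.26  0.09  2.26  0.22  0.58  0.91]
0.25 -1 (-150, 31, 34) [-0.19  0.06  2.29  0.19  0.57  1.  ]
0.25 -1 (-35, 31, 34) [-0.1   0.25  2.07  0.15  0.6   1.12]
0.25 -1 (-45, -4, 34) [-0.17  0.25  2.06  0.17  0.6   1.04]
0.25 -1 (-45, -4, 200) [-0.17  0.05  1.94  0.12  0.92  1.1 ]
```

```bash
cat >> h.py <<'E'
def snap(n,name):
    from cell import cams,manip
    s=manip.state();c=cams.capture(n)
    c=dict(c)
    if n=="wrist": c["tool_pos"]=np.array(s["tool_pos"]);c["tcp_rot"]=np.array(s["tcp_rot"])
    cv2.imwrite(f"pics/{name}.png",c["image"]);pickle.dump(c,open(f"pics/{name}.pkl","wb"));return c
E
python3 - <<'E'
from h import *
from cell import *
manip.move_pose(S2W(ST,(-175,-4,190))[0],rot(.2))
manip.set_gripper(0.044)
s=manip.state();print(s["clock"],W2S(ST,s["tool_pos"]),s["gripper_width"],s["contact_force"])
snap("wrist","wrist1");snap("scene","scene1")
E
```

```text
3.5833 [[-175.00957409   -4.0181405   190.0070787 ]] 0.04416245204211892 [-0.7960188   0.20562814 -0.37582498]
```

View pics/wrist1.png

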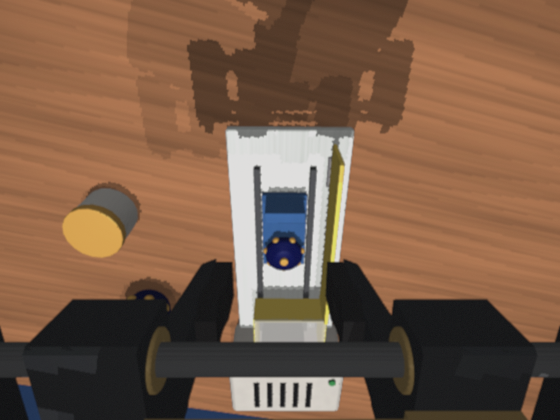

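View pics/scene1.png

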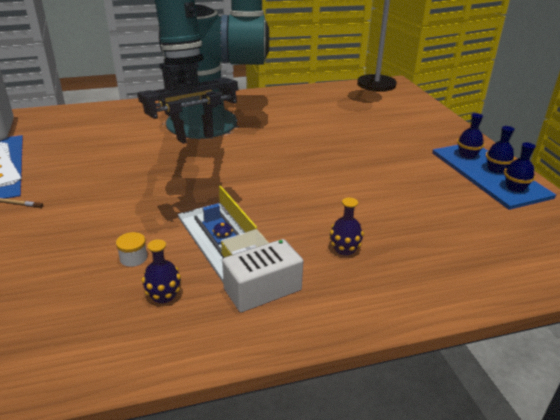

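The wrist view (forward is down, left is right) shows the deck's rear edge at rows 128-130, the end plate at about (285,200) and the wing on the right at (338,150-300). I'll enlarge it for a precise fit.

```bash
python3 - <<'E'
from h import *
c=load("wrist1")
cv2.imwrite("pics/w1c.png",cv2.resize(c["image"][115:275,215:365],None,fx=3.75,fy=3.75,interpolation=cv2.INTER_CUBIC))
P=cloud(c);Q=W2S(ST,P.reshape(-1,3)).reshape(P.shape)
m=(Q[...,0]>-185)&(Q[...,0]<-20)&(Q[...,1]>-52)&(Q[...,1]<-32)
print("deck z",np.median(Q[m][:,2]))
pl=(Q[...,2]>48)&(Q[...,2]<60)&(abs(Q[...,1])<25)&(Q[...,0]<-60)&(Q[...,0]>-170)
print("plate top",pl.sum(),np.round(np.percentile(Q[pl],[2,10,50,90,98],axis=0),1).tolist())
pl=(Q[...,2]>22)&(Q[...,2]<48)&(abs(Q[...,1])<15)&(Q[...,0]<-100)&(Q[...,0]>-170)
print("plate face",pl.sum(),np.round(np.percentile(Q[pl],[2,10,50,90,98],axis=0),1).tolist())
w=(Q[...,2]>60)&(Q[...,2]<70)&(abs(Q[...,1]-44)<12)&(Q[...,0]<-10)&(Q[...,0]>-200)
print("wing top",w.sum(),np.round(np.percentile(Q[w],[2,10,50,90,98],axis=0),1).tolist(), np.polyfit(Q[w][:,0],Q[w][:,1],1))
w=(Q[...,2]>30)&(Q[...,2]<60)&(abs(Q[...,1]-42)<12)&(Q[...,0]<-10)&(Q[...,0]>-200)
print("wing face",w.sum(),np.round(np.percentile(Q[w],[2,10,50,90,98],axis=0),1).tolist(), np.polyfit(Q[w][:,0],Q[w][:,1],1))
d=(abs(Q[...,2]-12)<4)&(abs(Q[...,1])<80)&(Q[...,0]<-100)&(Q[...,0]>-220)
print("deck",np.round(np.percentile(Q[d],[0.3,1,50,99,99.7],axis=0),1).tolist())
r=(abs(Q[...,2]-20)<2.5)&(abs(abs(Q[...,1])-26)<8)&(Q[...,0]<-85)&(Q[...,0]>-170)
for s in(1,-1):
    q=Q[r&(Q[...,1]*s>0)];print("rail",s,len(q),np.round(np.percentile(q,[2,50,98],axis=0),1).tolist(),np.polyfit(q[:,0],q[:,1],1))
E
```

```text
deck z 12.187790873652322
plate top 502 [[-130.5, -16.5, 48.5], [-130.2, -13.8, 50.4], [-127.1, 1.0, 53.8], [-122.1, 15.2, 54.7], [-121.1, 17.9, 55.2]]
plate face 445 [[-130.8, -14.3, 22.9], [-130.5, -11.7, 24.9], [-130.0, 0.3, 35.7], [-129.6, 11.9, 46.0], [-129.4, 14.5, 47.7]]
wing top 598 [[-181.0, 42.4, 60.5], [-174.2, 42.9, 62.2], [-133.9, 44.4, 63.9], [-69.4, 46.3, 64.7], [-14.3, 46.8, 65.1]] [-7.88786957e-03  4.34597384e+01]
wing face 839 [[-181.5, 42.2, 30.9], [-177.7, 42.4, 33.1], [-123.5, 42.9, 45.1], [-34.6, 43.3, 57.1], [-15.5, 45.6, 59.5]] [-9.13772803e-03  4.19282688e+01]
deck [[-192.0, -52.3, 8.7], [-191.7, -51.7, 9.7], [-161.2, -0.4, 12.1], [-102.3, 61.9, 14.7], [-100.8, 62.6, 15.6]]
rail 1 535 [[-156.3, 18.9, 18.1], [-120.3, 26.5, 20.1], [-86.2, 30.3, 21.4]] [-0.04938418 20.01514445]
rail -1 525 [[-156.3, -28.4, 18.6], [-120.2, -24.6, 20.1], [-86.6, -18.6, 21.5]] [  0.02957109 -20.65871133]
```

View pics/w1c.png

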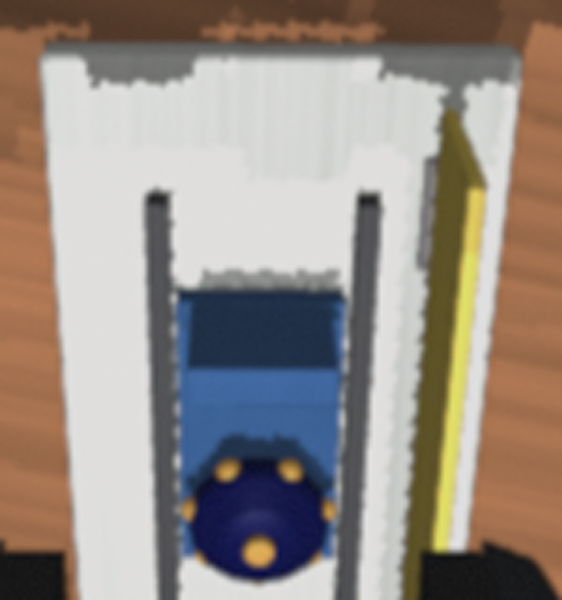

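The wrist cloud gives a consistent correction of x -1.3 mm and yaw 0.231, with the end plate's rear face at station x about -129. I'll update the pose, check the finger outline in the tool frame, and descend behind the carrier.

```bash
sed -i 's/^ST=.*/ST=np.array([0.6632,-0.0307,0.231])/' h.py; python3 - <<'E'
from h import *
from cell import *
c=load("wrist1");P=cloud(c)
M=R.from_rotvec(c["tcp_rot"]).as_matrix();T=1000*(P-c["tool_pos"])@M
f=(T[...,0]>-30)&(T[...,0]<15)&(abs(T[...,1])<70)&(abs(T[...,2])<20)
for s in(1,-1):
    q=T[f&(T[...,1]*s>0)]
    print(s,len(q),np.round(np.percentile(q,[1,50,99],axis=0),1).tolist())
manip.move_linear(S2W(ST,(-160,-4,80))[0],rate=.12,rot=rot(.2))
manip.move_linear(S2W(ST,(-156,-4,34))[0],rate=.08)
s=manip.state();print(s["clock"],W2S(ST,s["tool_pos"]),s["gripper_width"],s["contact_force"])
snap("wrist","wrist2");snap("side","side2");a=snap("scene","scene2")["image"]
b=load("side2")["image"]
cv2.imwrite("pics/two2.png",np.hstack([cv2.resize(a[100:310,110:290],(400,467),interpolation=cv2.INTER_CUBIC),cv2.resize(b[110:300,200:363],(400,467),interpolation=cv2.INTER_CUBIC)]))
E
```

```text
1 1782 [[-29.7, 21.9, -10.8], [-18.7, 26.2, -8.8], [-0.4, 36.7, 8.7]]
-1 1789 [[-29.8, -36.7, -10.8], [-18.7, -26.3, -8.7], [-0.2, -21.9, 8.7]]
5.4833 [[-155.8468875    -4.08635547   34.06989231]] 0.043549335185025476 [-0.28356252 -0.3662404  -0.71205109]
```

View pics/wrist2.png

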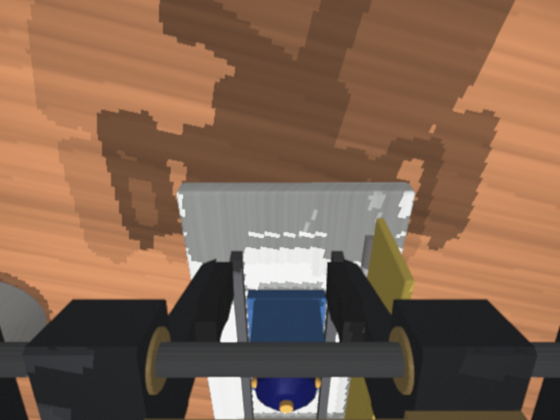

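View pics/two2.png

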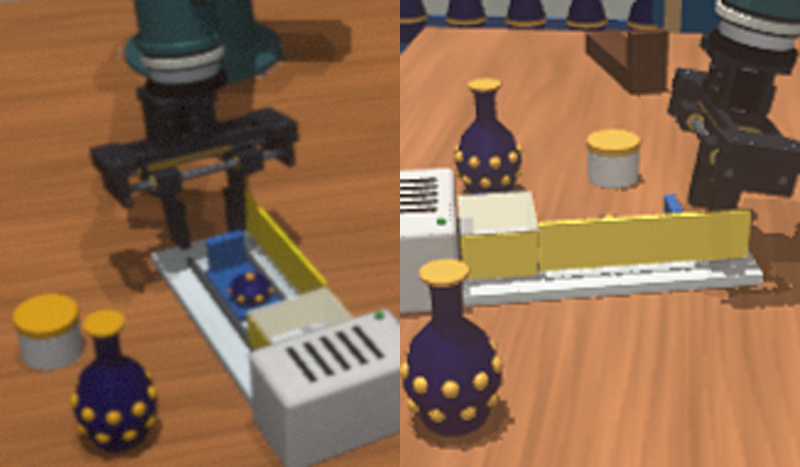

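Both fingers are behind the end plate, finger A is inside the wing with a gap, and nothing is touching. Now I'll press the wing left in steps while reading the force.

```bash
cat >> h.py <<'E'
def fs(s):  # force in station axes
    f=np.array(s["contact_force"]);a=ST[2];return np.round([np.cos(a)*f[0]+np.sin(a)*f[1],-np.sin(a)*f[0]+np.cos(a)*f[1],f[2]],1)
E
python3 - <<'E'
from h import *
from cell import *
for y in (0,3,6,9,14,20,26):
    manip.move_linear(S2W(ST,(-156,y,34))[0],rate=.05)
    s=manip.state();print(y,round(s["clock"],2),np.round(W2S(ST,s["tool_pos"])[0],1),fs(s),round(s["gripper_width"]*1000,1))
snap("wrist","wrist3");b=snap("side","side3")["image"];a=snap("scene","scene3")["image"]
cv2.imwrite("pics/two3.png",np.hstack([cv2.resize(a[100:310,110:290],(400,467),interpolation=cv2.INTER_CUBIC),cv2.resize(b[110:300,200:363],(400,467),interpolation=cv2.INTER_CUBIC)]))
# cover/wing angle from clouds
for n in("scene3","side3"):
    P=cloud(load(n));Q=W2S(ST,P.reshape(-1,3)).reshape(P.shape)
    m=(Q[...,0]>-120)&(Q[...,0]<-15)&(Q[...,1]>46)&(Q[...,1]<100)&(Q[...,2]>20)&(Q[...,2]<70)
    q=Q[m];
    if len(q)>20: print(n,len(q),"slope angle",np.arctan(np.polyfit(q[:,2]-13,q[:,1]-44,1)),)
E
```

```text
0 5.88 [-155.9    0.2   34.3] [-0.2 -0.3 -0.6] 44.2
3 6.13 [-156.     3.2   34. ] [ 0.1 -0.2  0.3] 44.1
6 6.38 [-156.     5.9   34. ] [-0.1 -2.  -0.2] 44.1
9 6.63 [-155.9    8.8   34. ] [-0.7 -3.3 -0.5] 43.6
14 6.88 [-155.9   13.7   34. ] [-1.1 -5.4 -1.6] 43.9
20 7.15 [-155.6   19.6   34.3] [-0.3 -4.7 -1. ] 44.4
26 7.42 [-155.1   25.4   34.7] [-0.9 -5.4 -0. ] 44.3
scene3 417 slope angle [ 0.66779863 -1.22428159]
side3 478 slope angle [0.64207438 1.24170491]
```

View pics/two3.png

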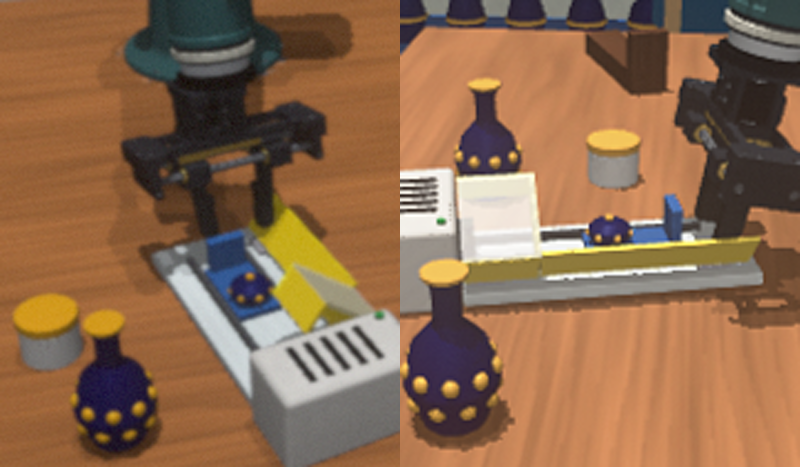

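View pics/wrist3.png

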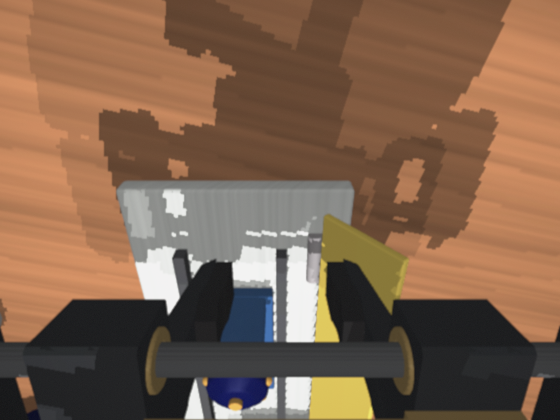

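The wing is leaning out, the cover is up and the spring reads about 5 N. First contact was at a TCP y of about 4 mm. I'll compute the angle with a proper plane fit before choosing the holding position.

```bash
cat >> h.py <<'E'
def ang(c):
    im=cv2.cvtColor(c["image"],cv2.COLOR_BGR2HSV);yel=(im[...,0]>18)&(im[...,0]<34)&(im[...,1]>150)
    P=cloud(c);Q=W2S(ST,P.reshape(-1,3)).reshape(P.shape)
    m=yel&(Q[...,0]>-175)&(Q[...,0]<-5)&(Q[...,1]>40)&(Q[...,1]<115)&(Q[...,2]>12)&(Q[...,2]<70)
    m=cv2.erode(m.astype(np.uint8),np.ones((3,3)))>0
    q=Q[m][:,1:]
    for _ in range(4):
        d=q-q.mean(0);v=np.linalg.svd(d,full_matrices=False)[2][0];r=abs(d@np.array([-v[1],v[0]]));q=q[r<max(2,2*np.median(r))]
    v=v*np.sign(v[1]);return len(q),round(np.arctan2(v[0],v[1]),3),np.round(q.mean(0),1)
E
python3 - <<'E'
from h import *
for n in("scene3","side3","wrist3","scene2","side2"):
    try: print(n,ang(load(n)))
    except Exception as e: print(n,e)
E
```

```text
scene3 (408, np.float64(0.676), array([62.3, 39.8]))
side3 (257, np.float64(0.676), array([67.2, 39.8]))
wrist3 index 0 is out of bounds for axis 0 with size 0
scene2 (176, np.float64(-0.002), array([41.1, 48.4]))
side2 (1064, np.float64(-0.002), array([45.5, 43.9]))h.py:46: RuntimeWarning: Mean of empty slice.
  d=q-q.mean(0);v=np.linalg.svd(d,full_matrices=False)[2][0];r=abs(d@np.array([-v[1],v[0]]));q=q[r<max(2,2*np.median(r))]
  ret = um.true_divide(
```

Both cameras agree on 0.676 rad, so the contact point sits about 5 mm above the TCP. I'll lower the hand to z 30, widen the jaws slightly so the pushing finger stays centred, and open to about 0.97 rad.

```bash
python3 - <<'E'
from h import *
from cell import *
manip.set_gripper(0.051)
s=manip.state();print(round(s["clock"],2),np.round(W2S(ST,s["tool_pos"])[0],1),fs(s),round(s["gripper_width"]*1000,1))
for q in ((-156,30,30.5),(-156,33.5,30)):
    manip.move_linear(S2W(ST,q)[0],rate=.04)
    s=manip.state();print(q,round(s["clock"],2),np.round(W2S(ST,s["tool_pos"])[0],1),fs(s),round(s["gripper_width"]*1000,1))
manip.dwell(.2)
s=manip.state();print(q,round(s["clock"],2),np.round(W2S(ST,s["tool_pos"])[0],1),fs(s),round(s["gripper_width"]*1000,1))
b=snap("side","side4");a=snap("scene","scene4");snap("wrist","wrist4")
print(ang(a),ang(b));a=a["image"];b=b["image"]
cv2.imwrite("pics/two4.png",np.hstack([cv2.resize(a[100:310,110:290],(400,467),interpolation=cv2.INTER_CUBIC),cv2.resize(b[110:300,200:363],(400,467),interpolation=cv2.INTER_CUBIC)]))
E
```

```text
7.88 [-155.    25.1   34.8] [-0.8 -5.6 -0.8] 51.0
(-156, 30, 30.5) 8.17 [-155.    29.    31.3] [-0.1 -5.7  0.7] 50.8
(-156, 33.5, 30) 8.42 [-154.5   32.5   31.2] [-0.4 -6.   2.1] 51.0
(-156, 33.5, 30) 8.62 [-154.5   32.4   31.2] [ 0.2 -5.   2.8] 51.0h.py:46: RuntimeWarning: Mean of empty slice.
  d=q-q.mean(0);v=np.linalg.svd(d,full_matrices=False)[2][0];r=abs(d@np.array([-v[1],v[0]]));q=q[r<max(2,2*np.median(r))]
  ret = um.true_divide(
Traceback (most recent call last):
  File "h.py", line 46, in ang
    d=q-q.mean(0);v=np.linalg.svd(d,full_matrices=False)[2][0];r=abs(d@np.array([-v[1],v[0]]));q=q[r<max(2,2*np.median(r))]
                    ~~~~~~~~~~~~~~~~~~~~~~~~~~~~~~~~~~~~~~~^^^
IndexError: index 0 is out of bounds for axis 0 with size 0
```

View pics/wrist4.png

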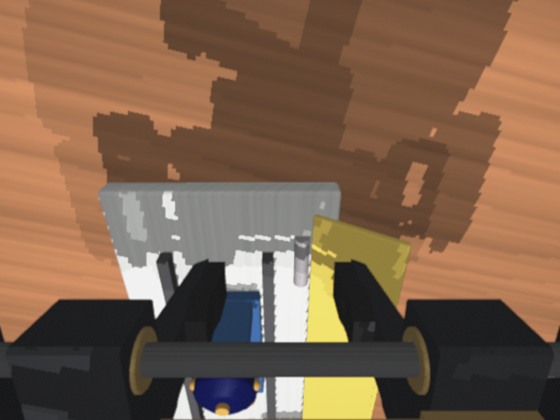

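```bash
python3 - <<'E' 2>/dev/null
from h import *
for n in("scene4","side4"):
    c=load(n)
    try: print(n,ang(c))
    except Exception as e: print(n,"no")
    P=cloud(c);Q=W2S(ST,P.reshape(-1,3)).reshape(P.shape)
    m=(Q[...,0]>-130)&(Q[...,0]<-10)&(Q[...,1]>52)&(Q[...,1]<110)&(Q[...,2]>24)&(Q[...,2]<60)
    q=Q[m][:,1:];d=q-np.median(q,0);v=np.linalg.svd(d,full_matrices=False)[2][0];v*=np.sign(v[1]);print(len(q),np.arctan2(*v),np.median(q,0))
a=load("scene4")["image"];b=load("side4")["image"]
cv2.imwrite("pics/two4.png",np.hstack([cv2.resize(a[100:310,110:290],(400,467),interpolation=cv2.INTER_CUBIC),cv2.resize(b[110:300,200:363],(400,467),interpolation=cv2.INTER_CUBIC)]))
E
```

```text
scene4 (283, np.float64(0.994), array([65.9, 28.8]))
246 1.0225856004964546 [73.17260533 33.85691563]
side4 no
156 0.9016302974242082 [86.308228   39.43218819]
```

View pics/two4.png

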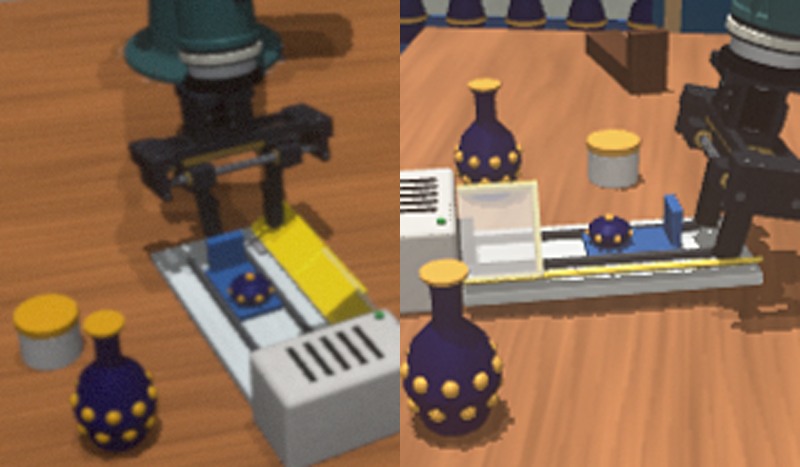

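The scene plane fit gives about 1.0 rad, and the picture shows the cover raised well clear of the lane with the jar path open. Now I'll push the carrier forward slowly while holding the wing.

```bash
python3 - <<'E' 2>/dev/null
from h import *
from cell import *
for x in (-146,-140,-134,-120,-100,-80):
    manip.move_linear(S2W(ST,(x,33.5,30))[0],rate=.04)
    s=manip.state();print(x,round(s["clock"],2),np.round(W2S(ST,s["tool_pos"])[0],1),fs(s),round(s["gripper_width"]*1000,1))
a=snap("scene","scene5");b=snap("side","side5");snap("wrist","wrist5");print(ang(a));a=a["image"];b=b["image"]
cv2.imwrite("pics/two5.png",np.hstack([cv2.resize(a[100:310,110:290],(400,467),interpolation=cv2.INTER_CUBIC),cv2.resize(b[110:300,200:363],(400,467),interpolation=cv2.INTER_CUBIC)]))
E
```

```text
-146 9.17 [-145.7   33.5   30.4] [-1.4 -3.1  4.5] 51.1
-140 9.47 [-140.    33.6   30.1] [-2.9 -2.8  5.4] 51.2
-134 9.77 [-134.4   33.7   29.8] [-3.6 -2.   4.8] 50.6
-120 10.27 [-119.9   33.5   30.1] [-2.6 -2.5  4.5] 51.1
-100 10.92 [-100.1   33.5   30. ] [-2.9 -2.8  5. ] 51.0
-80 11.57 [-80.   33.5  30.1] [-2.7 -2.3  4.9] 50.7
(236, np.float64(1.082), array([62.8, 25.5]))
```

View pics/two5.png

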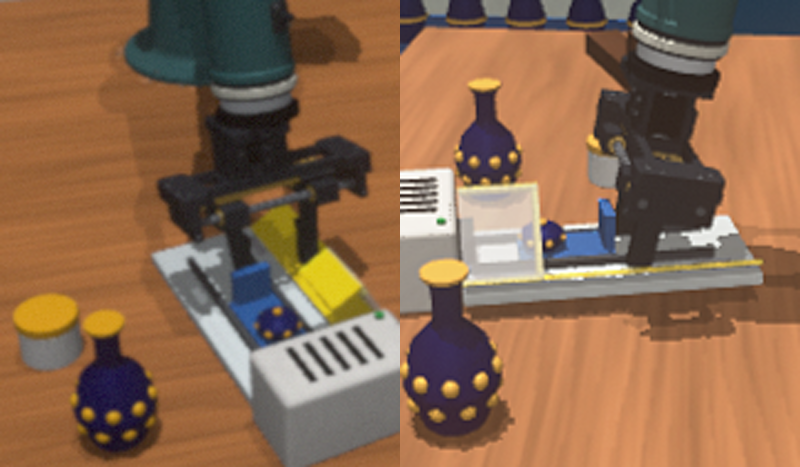

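View pics/wrist5.png

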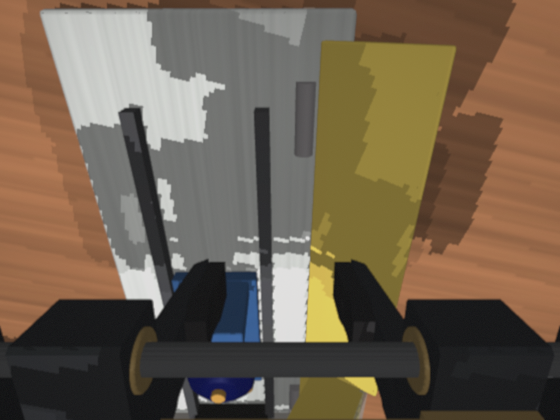

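At the midpoint the wing is at about 1.08 rad, the jar is entering beneath the raised cover with room to spare, and the push force is a steady 3 N or so. I'll continue to the stop, with fine steps at the end.

```bash
python3 - <<'E' 2>/dev/null
from h import *
from cell import *
def go(x,r=.04):
    manip.move_linear(S2W(ST,(x,33,30))[0],rate=r)
    s=manip.state();f=fs(s);print(x,round(s["clock"],2),np.round(W2S(ST,s["tool_pos"])[0],1),f,round(s["gripper_width"]*1000,1));return f
for x in (-65,-55,-50,-47): 
    if go(x)[0]<-9: break
x0=x
for x in np.arange(x0+1,x0+14,1):
    if go(x,.02)[0]<-9: break
a=snap("scene","scene6");b=snap("side","side6");snap("wrist","wrist6");a2=a["image"];b2=b["image"]
cv2.imwrite("pics/two6.png",np.hstack([cv2.resize(a2[100:310,110:290],(400,467),interpolation=cv2.INTER_CUBIC),cv2.resize(b2[110:300,200:363],(400,467),interpolation=cv2.INTER_CUBIC)]))
try: print(ang(a))
except Exception as e: print("no ang")
E
```

```text
-65 12.24 [-64.8  32.9  30.1] [-2.  -3.3  4.4] 51.1
-55 12.64 [-55.   32.9  30. ] [-3.  -3.   4.3] 50.9
-50 12.92 [-50.2  33.1  29.9] [-3.8 -2.8  3.8] 50.9
-47 13.17 [-47.5  33.1  29.8] [-4.4 -3.3  4.8] 50.7
-46 13.42 [-46.8  33.1  29.7] [-5.1 -2.6  5.5] 51.0
-45 13.67 [-46.   33.2  29.7] [-5.4 -3.8  4.9] 51.0
-44 13.92 [-44.9  33.1  29.7] [-5.8 -2.6  5.7] 51.1
-43 14.17 [-43.9  33.1  29.7] [-6.  -2.3  5.7] 50.9
-42 14.42 [-43.1  33.2  29.7] [-5.8 -1.8  5.5] 51.0
-41 14.67 [-42.7  33.2  29.6] [-7.7 -2.3  7. ] 50.7
-40 14.92 [-42.6  33.2  29.5] [-12.8  -3.1  11. ] 50.5
(220, np.float64(1.079), array([65.1, 26.3]))
```

View pics/two6.png

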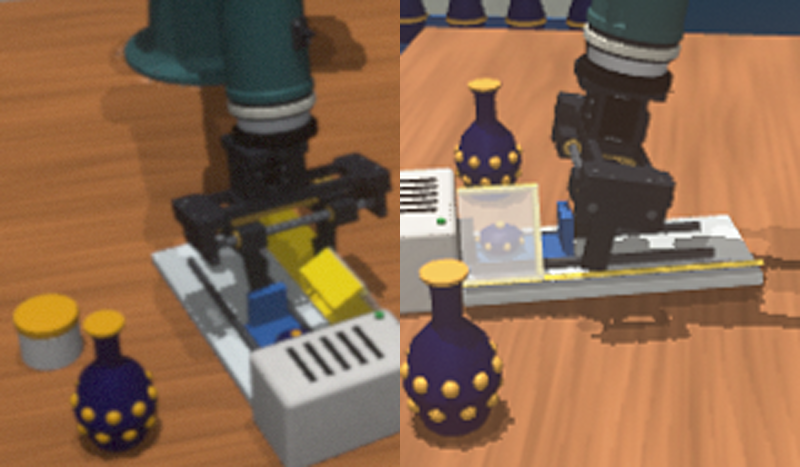

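View pics/wrist6.png

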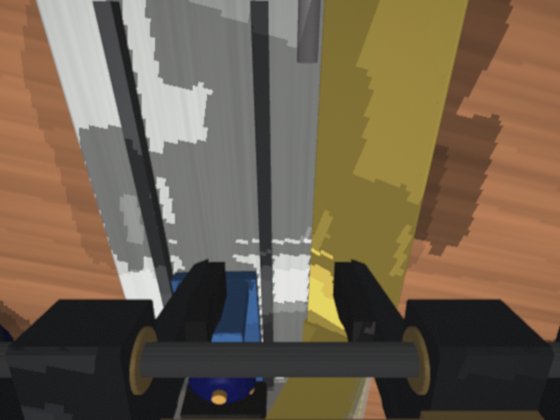

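The push force rose from about 6 to 13 N while the TCP stayed at x -42.6. That is the predicted home position, so the carrier is on the stop. I'll verify with depth, then back off along -x before letting the wing close.

```bash
cat >> h.py <<'E'
def plate(c):
    im=cv2.cvtColor(c["image"],cv2.COLOR_BGR2HSV);bl=(im[...,0]>100)&(im[...,0]<125)&(im[...,1]>110)
    P=cloud(c);Q=W2S(ST,P.reshape(-1,3)).reshape(P.shape)
    m=bl&(Q[...,0]>-180)&(Q[...,0]<0)&(abs(Q[...,1])<22)&(Q[...,2]>28)&(Q[...,2]<62)
    q=Q[m];return len(q),np.round(np.percentile(q,[3,50,97],axis=0),1).tolist()
E
python3 - <<'E' 2>/dev/null
from h import *
from cell import *
for n in("scene2","side3","scene6","side6","wrist6"): print(n,plate(load(n)))
def go(q,r=.04):
    manip.move_linear(S2W(ST,q)[0],rate=r)
    s=manip.state();f=fs(s);print(q,round(s["clock"],2),np.round(W2S(ST,s["tool_pos"])[0],1),f,round(s["gripper_width"]*1000,1));return f
go((-44,33,30),.03)
go((-58,33,30),.05)
a=snap("scene","scene7");b=snap("side","side7");c=snap("wrist","wrist7")
for k in(a,b,c): print(plate(k))
E
```

```text
scene2 (293, [[-126.7, -18.2, 29.9], [-118.0, -4.1, 39.7], [-50.7, 13.6, 54.0]])
side3 (45, [[-125.7, -12.7, 36.4], [-119.7, 4.5, 53.2], [-57.3, 16.3, 54.6]])
scene6 (214, [[-31.1, -19.1, 29.2], [-23.7, -2.8, 44.2], [-20.7, 14.1, 54.3]])
side6 (30, [[-29.9, -15.9, 45.8], [-25.6, 2.0, 53.7], [-21.9, 14.7, 54.5]])
wrist6 (1367, [[-36.7, 5.9, 29.1], [-33.0, 12.0, 45.6], [-27.5, 17.3, 54.4]])
(-44, 33, 30) 15.35 [-43.1  32.6  30.7] [-0.9 -3.7  2.8] 50.8
(-58, 33, 30) 15.78 [-56.8  32.7  30.9] [ 3.9 -2.8  5.2] 51.2
(217, [[-32.2, -19.5, 29.2], [-23.8, -3.2, 44.6], [-20.6, 13.4, 54.6]])
(36, [[-30.0, -16.1, 46.3], [-26.8, 2.1, 53.3], [-22.0, 18.4, 54.8]])
(1032, [[-35.7, 2.2, 28.9], [-33.2, 9.8, 39.0], [-29.0, 17.0, 47.5]])
```

View pics/wrist7.png

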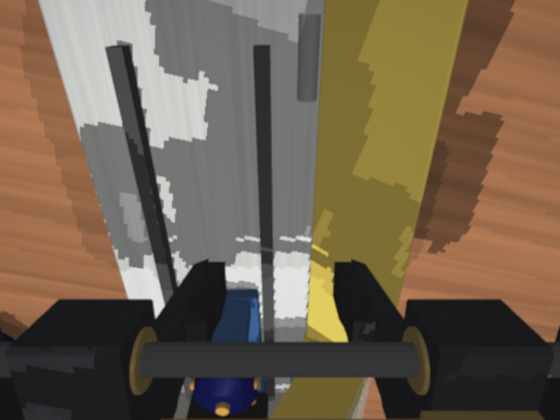

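```bash
python3 - <<'E' 2>/dev/null
from h import *
c=load("wrist7")
im=c["image"];cv2.imwrite("pics/w7c.png",np.hstack([cv2.resize(im[30:80,90:290],None,fx=2.5,fy=5,interpolation=cv2.INTER_CUBIC)]))
for u,v in((119,46),(262,46)): print(W2S(ST,onplane(c,u,v,.020)))
P=cloud(c);Q=W2S(ST,P.reshape(-1,3)).reshape(P.shape)
print("deck z",np.median(Q[100:200,200:240,2]), "rail z",Q[80,124],Q[80,262])
for n in ("side6","side7"):
    b=load(n)["image"];cv2.imwrite(f"pics/{n}c.png",cv2.resize(b[170:250,215:315],None,fx=7,fy=7,interpolation=cv2.INTER_CUBIC))
E
```

```text
[[-155.97101987  -24.47114467   20.        ]]
[[-155.95575144   26.57416442   20.        ]]
deck z 11.972488402470464 rail z [-144.33731595  -25.52593569   19.43265063] [-144.51746154   26.30918111   20.57866059]
```

View pics/w7c.png

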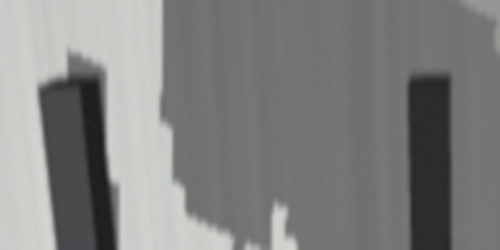

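View pics/side7c.png

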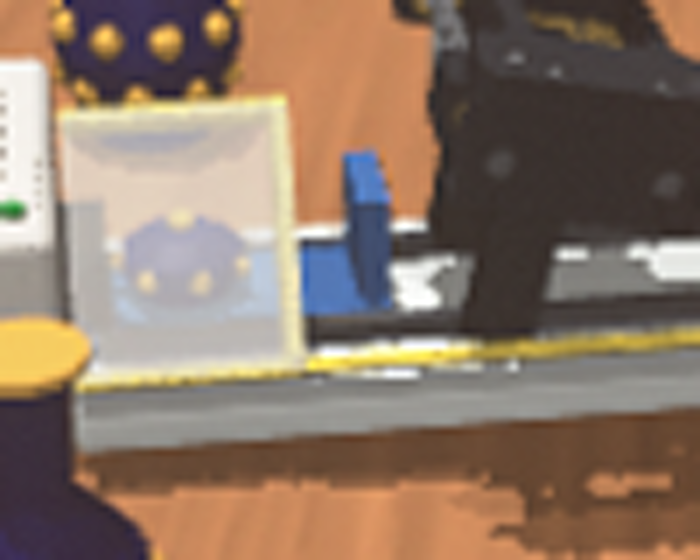

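Against the rail ends in the same picture (-156 measured, -155 nominal), the plate's rear face is at -32.1. That is exactly home, and the side crop shows the jar fully under the cover and clear of it. Now I'll let the wing close gently with a -y move.

```bash
python3 - <<'E' 2>/dev/null
from h import *
from cell import *
def go(q,r=.04):
    manip.move_linear(S2W(ST,q)[0],rate=r)
    s=manip.state();f=fs(s);print(q,round(s["clock"],2),np.round(W2S(ST,s["tool_pos"])[0],1),f,round(s["gripper_width"]*1000,1));return f
go((-58,15,30.5),.03)
go((-58,2,30.5),.02)
go((-58,-6,30.5),.03)
a=snap("scene","scene8");b=snap("side","side8");snap("wrist","wrist8")
a2=a["image"];b2=b["image"]
cv2.imwrite("pics/two8.png",np.hstack([cv2.resize(a2[100:310,110:290],(400,467),interpolation=cv2.INTER_CUBIC),cv2.resize(b2[110:300,200:363],(400,467),interpolation=cv2.INTER_CUBIC)]))
for k in(a,b): print(plate(k),ang(k))
E
```

```text
(-58, 15, 30.5) 16.68 [-59.5  14.8  29.7] [-2.5 -3.9  5.3] 50.7
(-58, 2, 30.5) 17.48 [-58.8   2.2  29.8] [-1.2 -2.3 -0.9] 50.8
(-58, -6, 30.5) 17.9 [-57.7  -6.2  30.7] [-0.1  0.2 -0.4] 50.9
(121, [[-33.9, -19.5, 41.9], [-24.5, -2.7, 51.1], [-21.8, 14.8, 54.2]]) (70, np.float64(0.013), array([41. , 49.4]))
(30, [[-30.0, -14.4, 49.3], [-25.9, -0.1, 53.5], [-22.1, 15.0, 54.9]]) (1108, np.float64(-0.001), array([45.5, 43.9]))
```

View pics/two8.png

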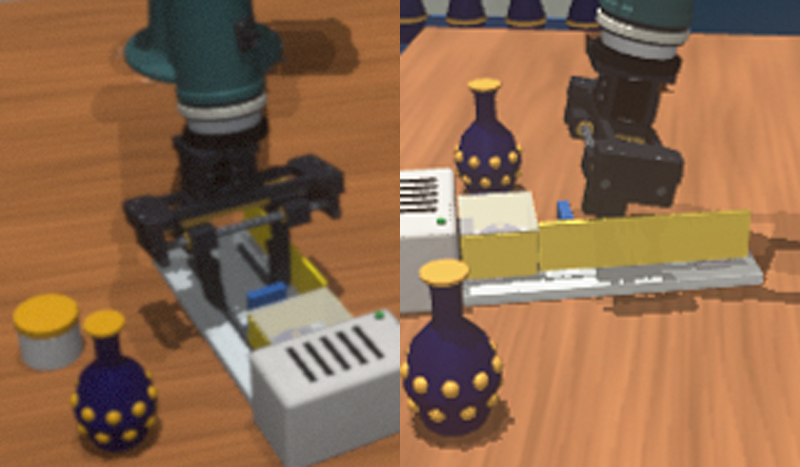

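View pics/wrist8.png

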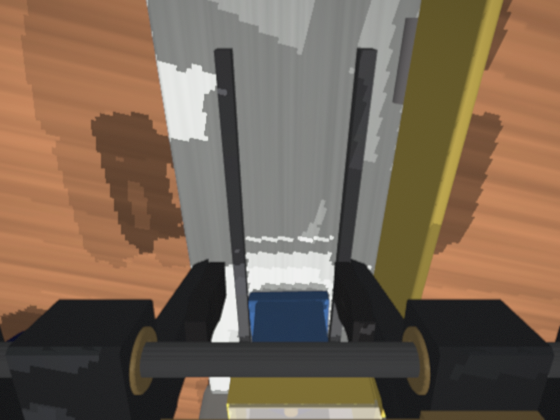

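The cover is shut (about 0 rad) with the jar under it, the contact force is zero and the hand is clear. I'll lift straight up, take final checks and hand in.

```bash
python3 - <<'E' 2>/dev/null
from h import *
from cell import *
manip.move_linear(S2W(ST,(-64,-5,100))[0],rate=.08)
manip.move_linear(S2W(ST,(-150,-5,220))[0],rate=.15)
s=manip.state();print(round(s["clock"],2),np.round(W2S(ST,s["tool_pos"])[0],1),fs(s))
a=snap("scene","scene9");b=snap("side","side9");c=snap("wrist","wrist9")
for k in(a,b,c): print(plate(k))
print(ang(a),ang(b))
for n,k0,k in(("scene","scene0",a),("side","side0",b)):
    P0=cloud(load(k0));P=cloud(k)
    for nm,w in(("vb",(.69,.183)),("va",(.736,-.179)),("pot",(.613,-.23))):
        o=[]
        for X in(P0,P):
            m=(np.hypot(X[...,0]-w[0],X[...,1]-w[1])<.06)&(X[...,2]>.02);o.append(X[m].mean(0)*1000)
        print(n,nm,np.round(o[1]-o[0],1))
a2=a["image"];b2=b["image"]
cv2.imwrite("pics/two9.png",np.hstack([cv2.resize(a2[130:310,110:290],(400,400),interpolation=cv2.INTER_CUBIC),cv2.resize(b2[120:290,190:360],(400,400),interpolation=cv2.INTER_CUBIC)]))
E
```

```text
20.21 [-150.3   -4.8  219. ] [-0.1  0.  -0.6]
(94, [[-30.3, -18.0, 43.9], [-24.3, -2.3, 51.3], [-20.5, 12.9, 54.5]])
(29, [[-29.4, -16.4, 50.0], [-25.8, 1.2, 53.7], [-22.1, 14.7, 54.8]])
(692, [[-33.6, -17.5, 29.1], [-32.5, -0.5, 47.5], [-25.1, 16.1, 54.8]])
(173, np.float64(0.004), array([41.1, 49.6])) (1073, np.float64(0.009), array([45.5, 44. ]))
scene vb [-0.  -0.1 -0. ]
scene va [ 0.1  0.  -0. ]
scene pot [-0.2  0.1  0.1]
side vb [-0.1  0.   0. ]
side va [ 0.  -0.1 -0.1]
side pot [ 0.   0.1 -0.1]
```

View pics/two9.png

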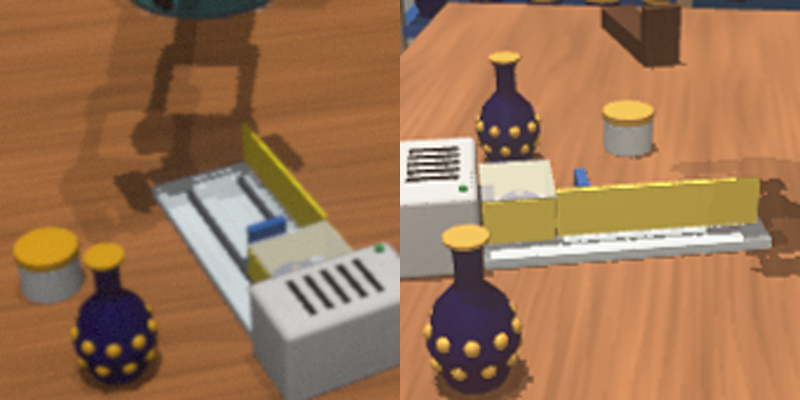

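View pics/wrist9.png

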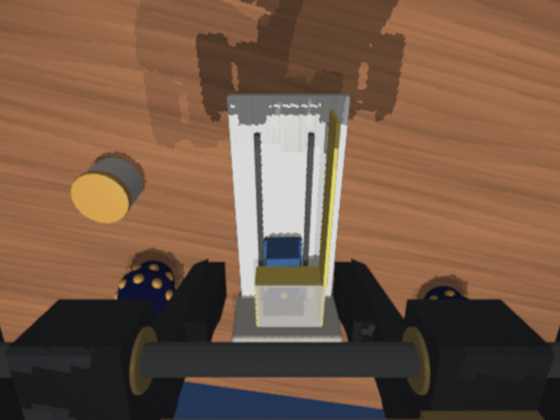

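The final pictures show the cover closed over the jar, the end plate just outside the lip with its rear face at about -32.5 mm, and the vases and pot unmoved to within 0.2 mm. Handing in.

```bash
python3 - <<'E'
from cell import *
print(order.close_job(), manip.state()["clock"])
E
```

```text
the job is handed in; nothing more can be done
the job is handed in; nothing more can be done
```

The job is done and handed in at about 20 s of robot time. One fingertip held the wing open while the other pushed the carrier to the stop. I then backed the hand off, let the wing close slowly, and lifted away.

- **Wing:** it was held at about 1.0 to 1.08 rad for the whole push. My first press gave only 0.68 rad, so I lowered the hand 4 mm and opened the jaws 7 mm wider before touching the carrier. The side camera could not read the angle once the wing was that far open, so these figures come from the scene camera alone.
- **Carrier:** at the stop the push force rose from about 6 N to 13 N with no further movement. The end plate's rear face last measured at station x -32.5 mm, against -32 mm for home and within the 2 mm calibration.
- **Cover:** it is shut (0.00 to 0.01 rad) with the jar under it. The pictures taken during the push showed the cover clear of the jar and carrier, but I had no direct contact reading between them.
- **Surroundings:** the vases and pot moved no more than 0.2 mm, which is measurement noise. The wrist force was about zero after I lifted away.

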